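# Balance the wooden chew on the feed scale

### The job

The round wooden chew on one platform of the bench balance weighs 300 g: gently stand the 200 g and the 100 g steel weight upright on the empty platform, so that the beam floats level. Leave the largest (500 g) weight where it stands on the bench.

Things in the scene. Friction and masses are not known exactly. Their poses are not given: they have to be found in the camera images.
- weight_100: Smallest of three upright steel cylinder weights, 100 g: 22 mm diameter, plain body 34 mm tall, a small 12 mm wide button on top (42 mm tall in all). Origin at the centre of its underside, z up its axis. Stands on the bench to the robot's right, 0.45 to 0.72 m from the robot; the three weights change places from start to start. A light wooden peg (28 mm diameter, 46 mm tall, no button) near them is not a weight.
- weight_200: Middle steel cylinder weight, 200 g: 28 mm diameter, plain body 42 mm tall, small 12 mm wide button on top (50 mm tall in all). Origin at the centre of its underside, z up its axis. Stands on the bench near the others.
- weight_500: Largest steel cylinder weight, 500 g: 40 mm diameter, plain body 50 mm tall, small button on top (58 mm tall in all). Origin at the centre of its underside. Not needed; it stays where it stands on the bench.
- pan_empty_top (a point): Centre of the upper face of the balance's empty platform, the right-hand one seen from the robot: a flat rimless aluminium disc, 140 mm diameter, 4 mm thick. This point is 133 mm above the bench at the start (upper stop), stays there with only one of the two weights on, sinks smoothly in about 2 s to 115 mm (beam level) with 300 g on; lower stop 97 mm.
- pan_empty: The same platform; origin on its axis 35 mm below the upper face, z up. It stays flat at any beam tilt, so a weight may stand anywhere on the disc; it yields to a push of a few N. Beam 140 mm from pivot to each platform's centre, running roughly left to right; on the left platform stands the chew (86 mm wide, 68 mm tall); at the pivot a post and index plate rise to 191 mm above the bench.
Things that resemble listed ones, but are neither listed nor needed, are in the scene too. Leave any pink look-alike of the weight_100 alone. What is shaped like the weight_200 but green is not meant.

How it is judged:
By the outcome, as a careful person would: the job done as asked, in the order asked, and still so for the second after the job is handed in, with the robot touching nothing.
It also fails if it takes over 72 s, if anything falls off the work surface, if the arm or the gripper's body presses on something with over 40 N, if the wrist force passes 120 N, or if a joint passes its speed limit or range.

### The arm

A 6-joint arm with a two-finger parallel gripper is mounted at the origin on the work surface. World frame = base frame: x ahead of the robot, y to its left, z up, the work surface at z = 0. Lengths are in m, angles in rad, forces in N, time in s.
With the tool pointing down it reaches from about 0.35 to 0.975 m from the base axis. Payload 4.9 kg.
Tool frame: the origin (TCP) lies midway between the tips of the shut fingers; the grasp point (between the pads) lies 19 mm behind it; y points along the fingers, z is the direction in which the jaws open and shut, and the axes are right-handed (so a half turn about y gives the same grasp; the last joint's range is limited). The gripper opens to 85 mm and grips with 20 to 120 N. Pads are 22 mm wide; open, the fingers measure 114 mm over their backs; the gripper's body (76 mm by 85 mm) begins 54 mm behind the grasp point. The pads swing forward as they close: fully open they stand 13 mm farther back than shut.
Start: joints at [-0.119, 0.053, 1.613, -0, 1.476, -0.119], TCP at [0.625, 0, 0.231] pointing down, gripper open.
Joint ranges: [-3.01, 3.01], [-1.01, 2.22], [0.06, 2.58], [-1.02, 4.17], [0.09, 2.62], [-3.14, 3.14]. Speed limits (rad/s): [2.57, 2.57, 3.14, 3.14, 3.14, 3.14].

### API

Orientations are given as a unit quaternion [w, x, y, z].
In Python, from plant import * gives the robot as it stands.
- The arm moves only by the shell command python3 -m crank 'ROWS'. ROWS is JSON, a list that holds one entry, the list of rows, each a list of 5 numbers: the gripper command: -1 is shut, 1 is fully open, values between are in proportion, then the shift along the tool's x, y, z in cm, then the turn about the tool's y in degrees. In form: [[[jaw, dx, dy, dz, twist], ...]]. A call has 1 to 8 rows; each row shifts and turns the commanded pose from where the row before left it, along the tool's axes as they then stand; what a row does not reach is not made up. A row lasts 1/8 s, in which the tool goes at most 62.5 mm and 10.7 degrees, less where a joint would pass 70% of its speed; a pose out of reach is approached as far as the arm can. A call with a gripper value outside its range is refused whole. The fingers move at their own pace and stop on an object; the grip force is fixed at half the most. Time passes only in rows, so rows that do not move let the fingers close. It gives the time, the measured TCP pose, the force and the opening at its end, in the units of the state.
- state(): the state, without advancing time (a new reading comes with each control period).
- grab_frame(name): name is "scene" or "side" or "wrist"; returns a dict with "frame" (384x512x3 uint8, red, green, blue), "fx", "fy", "cx", "cy" (pixels), "D" ([k1, k2, p1, p2, k3] as OpenCV has them; the pictures are not rectified), "pose" (4x4, takes a point from camera to world coordinates). Camera axes: x right, y up, looking along -z (the intrinsics and any distortion apply to the point x, -y, -z); pixel columns grow to the right and rows downward; lengths in m; the calibration is good to about 2 mm. A picture is of the moment at which its call begins. There is no depth.
- job_done(): hands the job in, once; it reports no verdict.
The state is a dict: "time": time; "joint_pos": joint angles; "joint_vel": joint speeds; "joint_efforts": joint torques, N m; "tool_pos": TCP position; "tool_rot": TCP orientation; "contact_force": force on the tool from outside, world axes, zero at the start; "ft_torque": the same for the moment, N m; "gripper_width": opening from 0.0 (shut) to 1.0 (fully open).
Only numpy, scipy, OpenCV 4.12 (cv2) and the standard library are available. Lean on these libraries where they do the work, as an engineer would, in place of code of your own. Each camera call takes 0.05 s, during which the arm holds its last target.

## Working session

There is one attempt and no reset: what is moved stays moved. The work goes in short steps, Python scripts to look and compute and a shell command to move; the robot and the scene stay as the last step left them, time stands still between calls to the robot, and variables do not carry over. Pictures are saved under pics/ and viewed, and the job is handed in when it is done.

```bash
ls; mkdir -p pics; python3 - <<'E'
from plant import *
import cv2
s=state();print(s)
for n in ("scene","side","wrist"):
    f=grab_frame(n);cv2.imwrite(f"pics/{n}0.png",f["frame"][:,:,::-1]);print(n,f["fx"],f["fy"],f["cx"],f["cy"],f["D"],f["pose"])
E
```

```text
pics
{'time': 0.0, 'joint_pos': array([-1.18994804e-01,  5.33501128e-02,  1.61428225e+00,  2.32886035e-05,
        1.47599153e+00, -1.19006817e-01]), 'joint_vel': array([ 0.00045118, -0.00092352, -0.00047975, -0.00033866,  0.00083513,
       -0.00066385]), 'joint_efforts': array([ 2.70554956e-04, -3.93670499e+01, -3.70175600e+01, -1.62778279e-04,
        6.93513779e-03, -6.06393527e-06]), 'tool_pos': array([6.24385182e-01, 8.36968030e-05, 2.30074215e-01]), 'tool_rot': array([ 0.4995647 , -0.50043968,  0.50056687, -0.49942772]), 'contact_force': array([ 0.12894545,  1.07056959, -0.04067457]), 'ft_torque': array([ 0.0229188 ,  0.03173238, -0.02003147]), 'gripper_width': 0.9976700769628141}
scene 352.0122741443401 352.0122741443401 251.4013675184647 197.32477503319842 [-0.07776556  0.          0.          0.          0.        ] [[-0.30900776 -0.537928    0.78431351  1.03268751]
 [ 0.95104681 -0.1790386   0.25190306 -0.00662744]
 [ 0.00491669  0.82375885  0.56691902  0.4847497 ]
 [ 0.          0.          0.          1.        ]]
side 405.4593377958914 405.4593377958914 255.75918018338683 190.78377847722072 [-0.13161198  0.          0.          0.          0.        ] [[ 0.98246933  0.09830682 -0.15839757  0.41483122]
 [-0.18612791  0.46936741 -0.86316316 -0.77346309]
 [-0.01050816  0.87751353  0.47943673  0.42718276]
 [ 0.          0.          0.          1.        ]]
wrist 340.9818824365342 340.9818824365342 255.81185457437738 187.53670345636377 [-0.10403069  0.          0.          0.          0.        ] [[ 9.99995991e-01 -1.06780806e-03  2.62241838e-03  6.24873913e-01]
 [ 1.50676001e-04  9.44920378e-01  3.27300254e-01  8.41954669e-02]
 [-2.82747042e-03 -3.27298546e-01  9.44916751e-01  3.72732113e-01]
 [ 0.00000000e+00  0.00000000e+00  0.00000000e+00  1.00000000e+00]]
```

View pics/scene0.png

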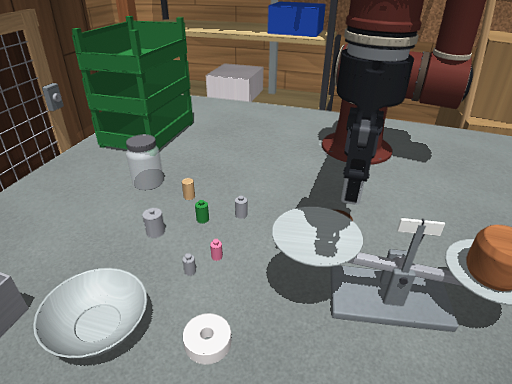

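View pics/side0.png

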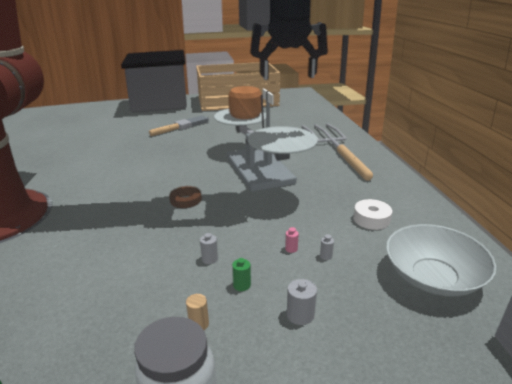

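View pics/wrist0.png

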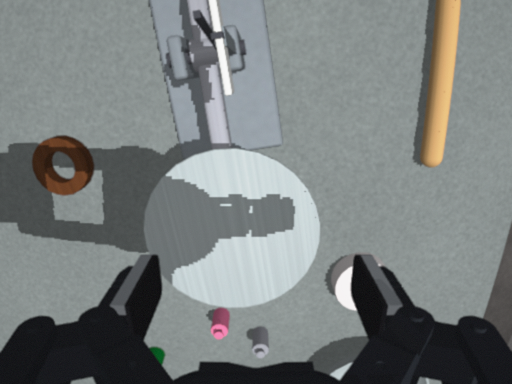

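Scene view: grey cylinders at (153,222), (241,207) and (189,264), green at (202,211), pink at (216,250), wooden peg at (188,189). In the side view these are grey (301,302), (209,249) and (327,248), green (242,275), pink (291,240), peg (197,312). I'll measure them by colour masks and two-view rays.

```bash
cat > h.py <<'E'
import numpy as np, cv2
from plant import *
def ray(f,u,v):
    K=np.array([[f["fx"],0,f["cx"]],[0,f["fy"],f["cy"]],[0,0,1]])
    p=cv2.undistortPoints(np.array([[[u,v]]],float),K,np.array(f["D"],float))[0,0]
    T=np.array(f["pose"]);d=T[:3,:3]@np.array([p[0],-p[1],-1]);return T[:3,3],d/np.linalg.norm(d)
def plane(f,u,v,z):
    o,d=ray(f,u,v);return o+d*(z-o[2])/d[2]
def tri(f1,p1,f2,p2):
    o1,d1=ray(f1,*p1);o2,d2=ray(f2,*p2)
    t=np.linalg.lstsq(np.stack([d1,-d2],1),o2-o1,rcond=None)[0]
    a=o1+d1*t[0];b=o2+d2*t[1];return (a+b)/2,np.linalg.norm(a-b)
def proj(f,P):
    T=np.array(f["pose"]);q=T[:3,:3].T@(np.array(P)-T[:3,3]);q=q*[1,-1,-1]
    K=np.array([[f["fx"],0,f["cx"]],[0,f["fy"],f["cy"]],[0,0,1]])
    return cv2.projectPoints(q.reshape(1,1,3),np.zeros(3),np.zeros(3),K,np.array(f["D"],float))[0].ravel()
def crop(img,x,y,w,h,s,name):
    cv2.imwrite(name,cv2.resize(img[y:y+h,x:x+w,::-1],None,fx=s,fy=s,interpolation=cv2.INTER_CUBIC))
E
python3 - <<'E'
from h import *
import pickle
fs={n:grab_frame(n) for n in("scene","side")}
pickle.dump(fs,open("f0.pkl","wb"))
crop(fs["scene"]["frame"],130,165,130,120,6,"pics/c_scene.png")
crop(fs["side"]["frame"],180,215,170,115,4.7,"pics/c_side.png")
E
```

```text
(no output)
```

View pics/c_scene.png

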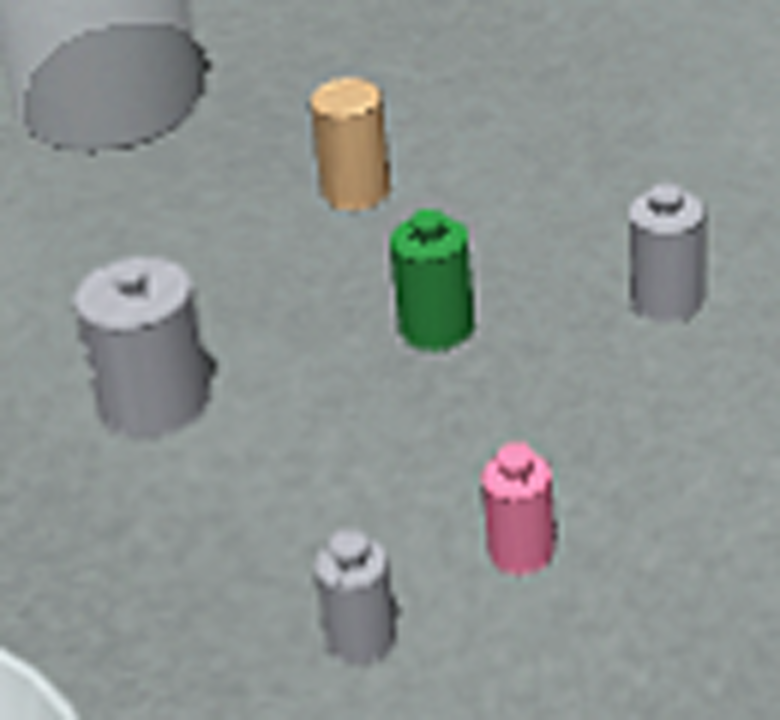

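View pics/c_side.png

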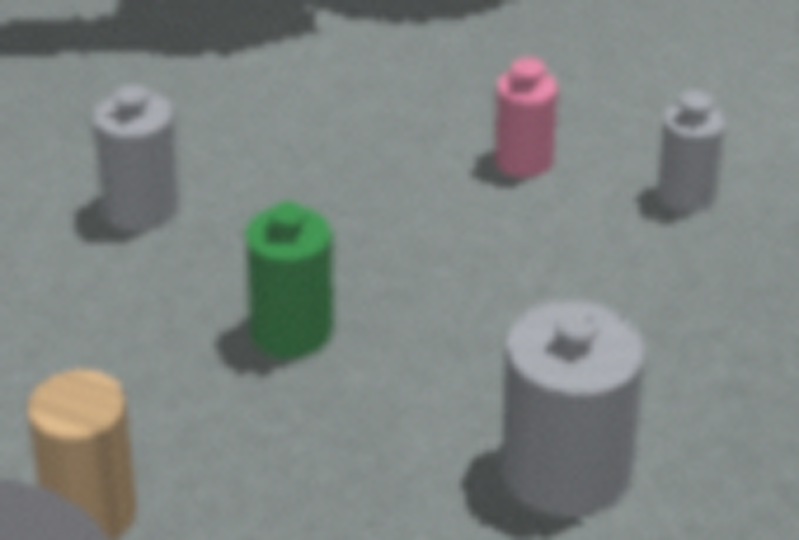

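Candidates for weight_100: the small grey (189,264) and the pink (216,250). The grey one is steel, so it fits. For weight_200: the grey (241,207) and the green (202,211). Again the grey one. The big grey (153,222) is the 500 g. The crops confirm this; next I measure them.

```bash
python3 - <<'E'
from h import *
import pickle
fs=pickle.load(open("f0.pkl","rb"))
seeds={"100":((189,264),(327,248)),"200":((241,207),(209,249)),"500":((153,222),(301,302)),"pink":((216,250),(291,240)),"green":((202,211),(242,275)),"peg":((188,189),(197,312))}
M={}
for n in fs:
    im=fs[n]["frame"].astype(int); lab=cv2.cvtColor(fs[n]["frame"],cv2.COLOR_RGB2LAB).astype(int)
    bg=np.median(lab[215:300,190:250].reshape(-1,3),0)
    d=np.hypot(lab[...,1]-bg[1],lab[...,2]-bg[2])
    M[n]=cv2.morphologyEx((d>4.5).astype(np.uint8),cv2.MORPH_OPEN,np.ones((2,2)))
    print(n,bg)
for k,(a,b) in seeds.items():
    out=[]
    for n,s in zip(("scene","side"),(a,b)):
        nl,L,st,c=cv2.connectedComponentsWithStats(M[n])
        l=L[s[1],s[0]]; out.append((l,st[l].tolist(),c[l].round(1).tolist()))
    P,e=tri(fs["scene"],out[0][2],fs["side"],out[1][2])
    print(k,out,P.round(4),round(e,4))
for k,a,b in (("200 top",(241.1,200),(208.4,238.9)),("100top",(188.6,258.7),(327.3,240.4)),("500top",(130+134/6-.5,165+293/6-.5),(180+575/4.7,215+345/4.7))):
    P,e=tri(fs["scene"],a,fs["side"],b);print(k,P.round(4),e.round(4))
# pan in scene & side: bright low-sat
for n,s in (("scene",(318,235)),("side",(285,140))):
    im=fs[n]["frame"]; g=im.min(2); 
    cv2.imwrite(f"pics/m_{n}.png",np.hstack([M[n]*255,((g>165)*255).astype(np.uint8)])[:, :])
E
```

```text
scene [160. 125. 128.]
side [148. 125. 128.]
100 [(np.int32(0), [0, 0, 512, 384, 130948], [260.6, 247.5]), (np.int32(0), [0, 0, 512, 384, 131553], [241.3, 241.2])] [ 0.5005 -0.1554 -0.0224] 0.003
200 [(np.int32(27), [236, 201, 12, 17, 106], [241.6, 208.6]), (np.int32(0), [0, 0, 512, 384, 131553], [241.3, 241.2])] [ 0.4807 -0.216   0.0369] 0.0296
500 [(np.int32(29), [144, 209, 19, 20, 210], [152.9, 217.5]), (np.int32(0), [0, 0, 512, 384, 131553], [241.3, 241.2])] [ 0.5185 -0.344   0.0731] 0.1085
pink [(np.int32(38), [211, 239, 13, 23, 250], [217.0, 250.3]), (np.int32(37), [286, 227, 15, 28, 340], [292.5, 240.7])] [ 0.5785 -0.2223  0.0165] 0.0023
green [(np.int32(26), [195, 201, 15, 24, 298], [202.5, 212.3]), (np.int32(38), [232, 258, 21, 35, 612], [242.3, 275.0])] [ 0.479  -0.2976  0.0193] 0.0017
peg [(np.int32(23), [183, 179, 13, 22, 253], [189.0, 189.5]), (np.int32(45), [186, 294, 24, 38, 660], [198.7, 310.5])] [ 0.4087 -0.3642  0.0224] 0.0001
200 top [ 0.4355 -0.2225  0.0403] 0.0008
100top [ 0.6296 -0.2553  0.0321] 0.0007
500top [ 0.55   -0.3767  0.049 ] 0.0007
```

```bash
python3 - <<'E'
from h import *
import pickle
fs=pickle.load(open("f0.pkl","rb"))
crop(fs["scene"]["frame"],255,195,150,110,5,"pics/p_scene.png")
crop(fs["side"]["frame"],210,90,140,100,5,"pics/p_side.png")
E
```

```text
(no output)
```

View pics/p_scene.png

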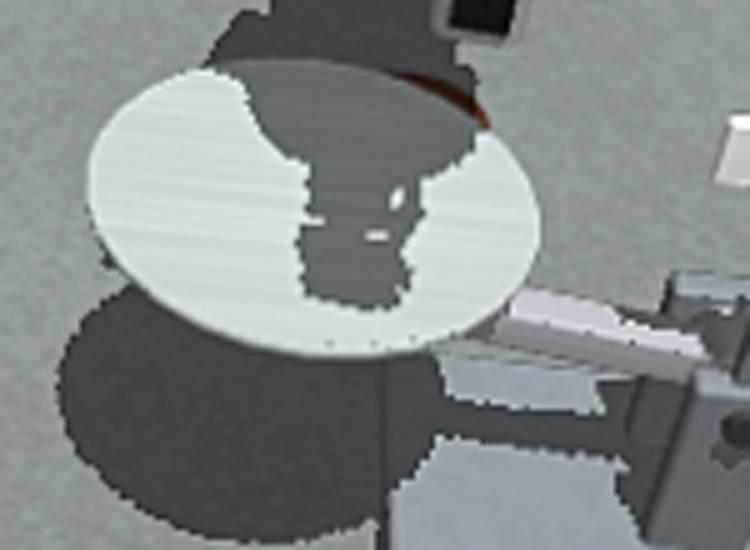

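View pics/p_side.png

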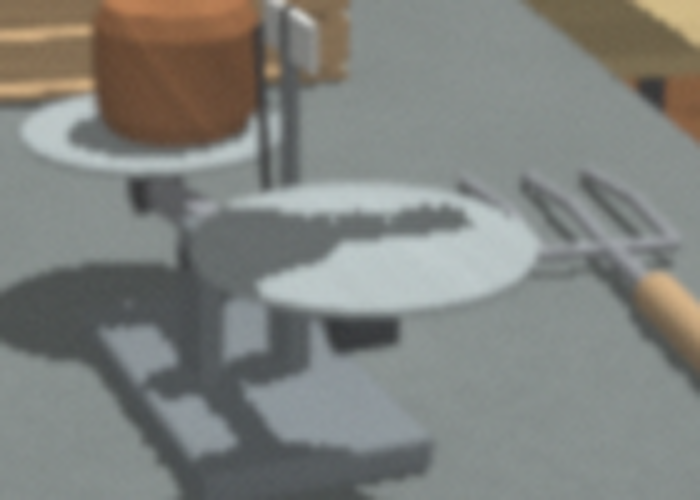

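```bash
python3 - <<'E'
from h import *
import pickle
from scipy.optimize import least_squares
fs=pickle.load(open("f0.pkl","rb"))
for n,o,pts in (("scene",(255,195),[(88,185),(300,58),(541,225),(330,350),(130,110),(440,85)]),("side",(210,90),[(190,240),(540,245),(365,182),(370,306)])):
    Q=np.array([plane(fs[n],o[0]+x/5-.4,o[1]+y/5-.4,.133)[:2] for x,y in pts])
    r=least_squares(lambda c:np.hypot(*(Q-c[:2]).T)-c[2],[.65,0,.07]).x;print(n,r,(np.hypot(*(Q-r[:2]).T)-r[2]).round(4))
w=grab_frame("wrist")
# wrist mask ellipse
g=[(145,227),(320,225),(232,150),(238,306),(170,176),(297,176)]
Q=np.array([plane(w,x,y,.133)[:2] for x,y in g]);r=least_squares(lambda c:np.hypot(*(Q-c[:2]).T)-c[2],[.65,0,.07]).x;print("wrist",r)
for k,a,b,z in (("200 top",(241.1,200),(208.4,238.9),.042),("100top",(188.6,258.7),(327.3,240.4),.034)):
    print(k,plane(fs["scene"],*a,z).round(4),plane(fs["side"],*b,z).round(4))
R=cv2.Rodrigues(np.zeros(3))[0]
from scipy.spatial.transform import Rotation as Ro
q=state()["tool_rot"];print(Ro.from_quat([q[1],q[2],q[3],q[0]]).as_matrix().round(3))
# post/beam direction: index plate
print("w", [plane(w,215,45,.17), plane(w,220,55,.12)])
E
```

```text
scene [ 0.6037625  -0.03548608  0.06970336] [ 0.0015 -0.0012 -0.0019  0.0004 -0.0018  0.0029]
side [ 0.60562443 -0.03661423  0.06886105] [ 0.0008  0.0009 -0.0008 -0.0009]
wrist [ 0.6066396  -0.03906541  0.06845527]
200 top [ 0.4371 -0.2216  0.042 ] [ 0.4357 -0.2254  0.042 ]
100top [ 0.631  -0.2541  0.034 ] [ 0.6288 -0.2582  0.034 ]
[[-0.    -0.001  1.   ]
 [-1.     0.    -0.   ]
 [-0.    -1.    -0.001]]
w [array([0.60170955, 0.09839177, 0.17      ]), array([0.59931505, 0.09511403, 0.12      ])]
```

Heights come out right (40 for 42, 32 for 34, 49 for 50 mm). The platform is at about (0.605,-0.037), with a radius of 69 mm. weight_200 is at about (0.436,-0.2235) and weight_100 at about (0.630,-0.256). Tool x is world -y, tool y is down, and tool z is world +x. I move above weight_200.

```bash
python3 -m crank '[[[0.3,3.72,0,-3.13,0],[0.3,3.72,0,-3.13,0],[0.3,3.72,0,-3.13,0],[0.3,3.72,0,-3.13,0],[0.3,3.72,0,-3.13,0],[0.3,3.75,0,-3.15,0],[0.3,0,0,0,0],[0.3,0,0,0,0]]]'
python3 - <<'E'
from h import *
f=grab_frame("wrist");cv2.imwrite("pics/w1.png",f["frame"][:,:,::-1])
print(proj(f,[.436,-.2235,.042]),state()["tool_pos"])
E
```

```text
time: 1.3
tool_pos: [0.4371, -0.2234, 0.2314]
tool_rot: [-0.5, 0.5, -0.5, 0.5]
contact_force: [-0.8, -0.3, 0.6]
gripper_width: 0.647
[254.77517608 158.51943322] [ 0.43736369 -0.22303378  0.23135767]
```

View pics/w1.png

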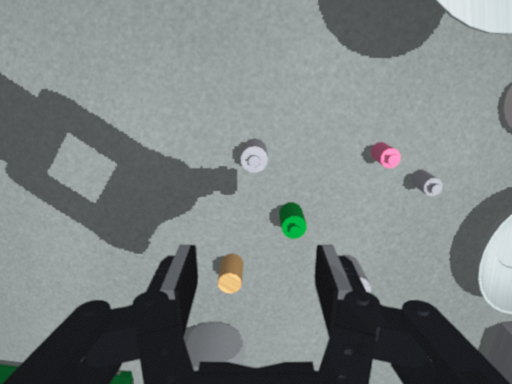

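The wrist view shows the steel 200 at (254,158), exactly where the measured point projects. Green is at (293,222), the peg at (231,272), pink at (388,156) and the small steel 100 at (432,186). I descend and grip.

```bash
python3 -m crank '[[[0.3,0,5,-0.1,0],[0.3,0,5,0,0],[0.3,0,5,0,0],[0.3,0,4,0,0],[0.3,0,2,0,0],[0.3,0,1.1,0,0],[0.3,0,0,0,0],[0.3,0,0,0,0]]]'
python3 - <<'E'
from h import *
f=grab_frame("side");crop(f["frame"],140,180,160,120,5,"pics/s2.png")
f=grab_frame("scene");crop(f["frame"],180,140,130,100,5,"pics/s2b.png")
E
```

```text
time: 2.35
tool_pos: [0.4371, -0.2239, 0.0115]
tool_rot: [-0.5, 0.5, -0.499, 0.501]
contact_force: [0.4, -0.2, 1.2]
gripper_width: 0.648
```

View pics/s2.png

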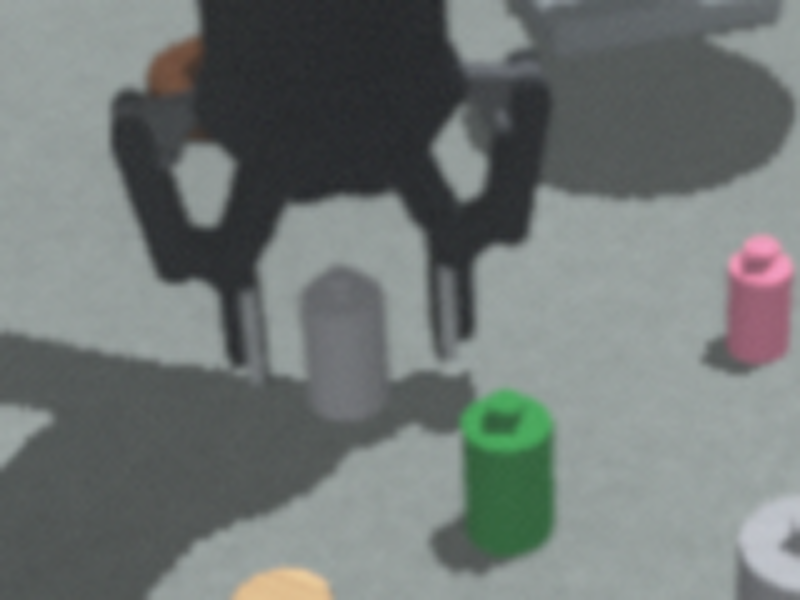

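View pics/s2b.png

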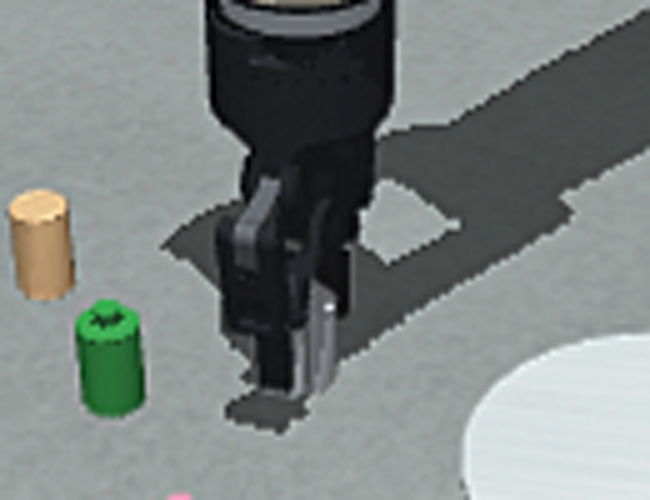

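The weight stands midway between the pads. I close on it.

```bash
python3 -m crank '[[[-0.4,0,0,0,0],[-0.4,0,0,0,0],[-1,0,0,0,0],[-1,0,0,0,0],[-1,0,0,0,0],[-1,0,0,0,0]]]'
python3 -m crank '[[[-1,0,-1,0,0],[-1,0,-3,0,0],[-1,0,-5,0,0],[-1,0,-5,0,0],[-1,0,-5,0,0],[-1,0,-2,0,0],[-1,0,0,0,0],[-1,0,0,0,0]]]'
python3 - <<'E'
from h import *
f=grab_frame("side");cv2.imwrite("pics/s3.png",f["frame"][:,:,::-1])
f=grab_frame("wrist");cv2.imwrite("pics/w3.png",f["frame"][:,:,::-1])
E
```

```text
time: 3.2
tool_pos: [0.4363, -0.2239, 0.0111]
tool_rot: [-0.5, 0.5, -0.5, 0.5]
contact_force: [-1.5, 0.9, 4.8]
gripper_width: 0.299
time: 4.2
tool_pos: [0.4348, -0.2227, 0.2173]
tool_rot: [0.5, -0.5, 0.502, -0.498]
contact_force: [0.9, -0.2, -2.5]
gripper_width: 0.301
```

View pics/s3.png

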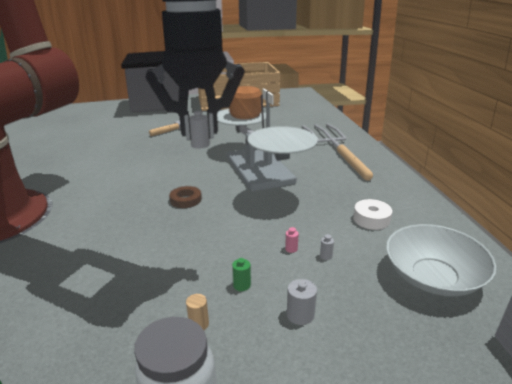

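View pics/w3.png

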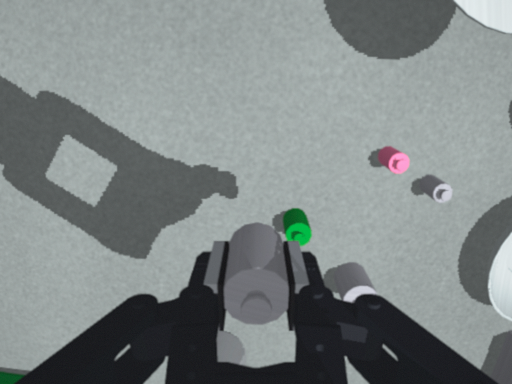

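Weight_200 is held upright, with its underside 11 mm below the TCP. I carry it over the platform.

```bash
python3 -m crank '[[[-1,-1.5,0,1.2,0],[-1,-3.4,0,2.9,0],[-1,-3.5,0,2.9,0],[-1,-3.5,0,2.9,0],[-1,-3.5,0,2.9,0],[-1,-3.2,0,2.8,0],[-1,-1.5,0,1.4,0],[-1,0,0,0,0]]]'
python3 -m crank '[[[-1,0,0,0,0],[-1,0,3,0,0],[-1,0,2.2,0,0],[-1,0,0,0,0],[-1,0,0,0,0]]]'
python3 - <<'E'
from h import *
s=state();print(s["tool_pos"],s["contact_force"])
f=grab_frame("side");crop(f["frame"],200,60,160,120,5,"pics/s4.png")
f=grab_frame("scene");crop(f["frame"],240,120,180,140,4.4,"pics/s4b.png")
E
```

```text
time: 5.3
tool_pos: [0.6058, -0.0219, 0.2187]
tool_rot: [-0.5, 0.501, -0.5, 0.499]
contact_force: [-0.1, 0.7, -2.0]
gripper_width: 0.291
time: 5.92
tool_pos: [0.6062, -0.0229, 0.169]
tool_rot: [-0.5, 0.5, -0.5, 0.5]
contact_force: [0.4, 0.1, -1.7]
gripper_width: 0.299
[ 0.60623823 -0.02290467  0.1690177 ] [ 0.39937877  0.05509441 -1.71721115]
```

View pics/s4.png

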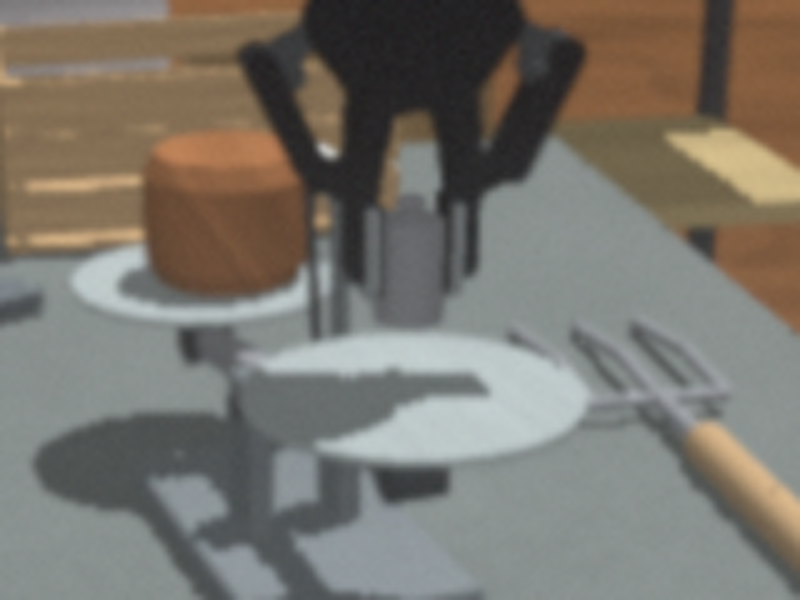

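View pics/s4b.png

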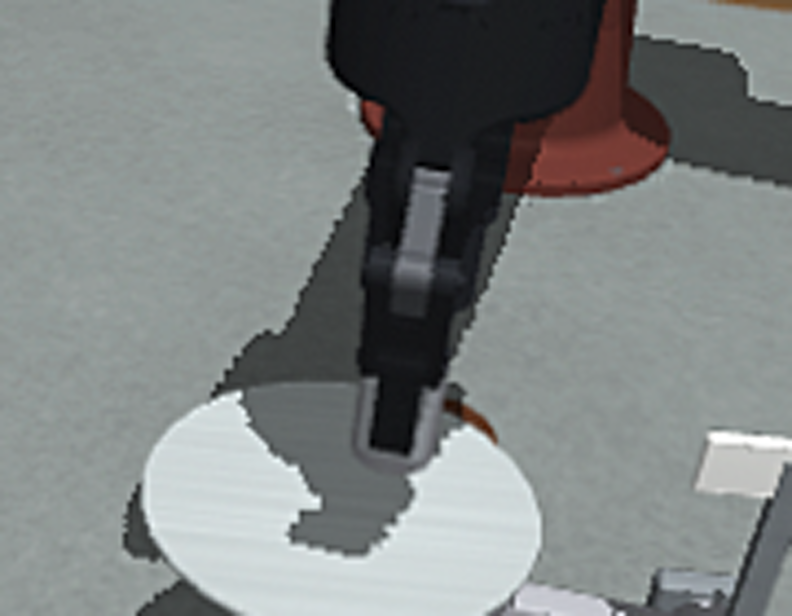

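The weight hangs above the platform, about 25 mm up, and upright. I lower it and watch the force for contact.

```bash
python3 -m crank '[[[-1,0,1,0,0],[-1,0,0.7,0,0],[-1,0,0.4,0,0],[-1,0,0.1,0,0],[-1,0,0,0,0],[-1,0,0,0,0]]]'
python3 -m crank '[[[-1,0,0.1,0,0],[-1,0,0,0,0]]]'
```

```text
time: 6.78
tool_pos: [0.6062, -0.0225, 0.1466]
tool_rot: [-0.5, 0.5, -0.5, 0.5]
contact_force: [0.4, 0.5, -1.5]
gripper_width: 0.3
time: 7.02
tool_pos: [0.6059, -0.0225, 0.1453]
tool_rot: [-0.5, 0.5, -0.5, 0.5]
contact_force: [0.3, 0.3, -1.9]
gripper_width: 0.299
```

```bash
python3 -m crank '[[[-1,0,0.1,0,0],[-1,0,0,0,0]]]'
python3 -m crank '[[[-1,0,0.1,0,0],[-1,0,0,0,0],[-1,0,0,0,0]]]'
```

```text
time: 7.28
tool_pos: [0.606, -0.0225, 0.1443]
tool_rot: [-0.5, 0.5, -0.5, 0.5]
contact_force: [0.4, -0.4, -1.7]
gripper_width: 0.297
time: 7.65
tool_pos: [0.606, -0.0226, 0.1436]
tool_rot: [-0.5, 0.5, -0.5, 0.5]
contact_force: [-1.2, -0.6, 1.3]
gripper_width: 0.296
```

Contact: the force went from -1.7 N to +1.3 N. I release slowly.

```bash
python3 -m crank '[[[-0.35,0,0,0,0],[-0.3,0,0,0,0],[-0.2,0,0,0,0],[-0.1,0,0,0,0],[0.1,0,0,0,0],[0.3,0,0,0,0],[0.3,0,0,0,0]]]'
python3 - <<'E'
from h import *
f=grab_frame("side");crop(f["frame"],200,60,160,120,5,"pics/s5.png")
E
```

```text
time: 8.52
tool_pos: [0.606, -0.0225, 0.1433]
tool_rot: [-0.5, 0.5, -0.5, 0.5]
contact_force: [0.1, -0.0, 1.0]
gripper_width: 0.652
```

View pics/s5.png

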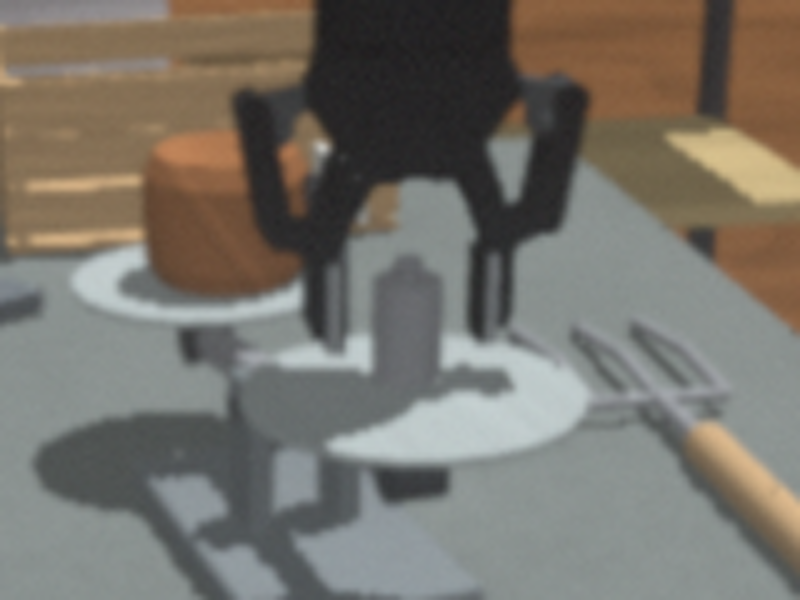

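Weight_200 stands upright at side crop (407,330), with both fingers clear. I rise straight up and go over weight_100.

```bash
python3 -m crank '[[[0.3,0,-1,0,0],[0.3,0,-3,0,0],[0.3,0,-4,0,0],[0.3,0,-0.5,0,0],[0.3,0,0,0,0]]]'
python3 -m crank '[[[0.3,3,0,0.4,0],[0.3,5,0,0.5,0],[0.3,5,0,0.5,0],[0.3,5,0,0.5,0],[0.3,4,0,0.3,0],[0.3,1.3,0,0.2,0],[0.3,0,0,0,0],[0.3,0,0,0,0]]]'
python3 - <<'E'
from h import *
f=grab_frame("wrist");cv2.imwrite("pics/w6.png",f["frame"][:,:,::-1])
print(proj(f,[.630,-.256,.034]),proj(f,[.630,-.256,.042]))
f=grab_frame("scene");cv2.imwrite("pics/s6.png",f["frame"][:,:,::-1])
E
```

```text
time: 9.2
tool_pos: [0.6062, -0.0225, 0.2289]
tool_rot: [-0.5, 0.5, -0.5, 0.5]
contact_force: [0.4, -0.2, -0.7]
gripper_width: 0.651
time: 10.2
tool_pos: [0.6299, -0.254, 0.2277]
tool_rot: [0.5, -0.5, 0.5, -0.499]
contact_force: [-0.0, -0.4, 0.5]
gripper_width: 0.652
[256.23629503 159.41086637] [256.23073061 161.41040245]
```

View pics/w6.png

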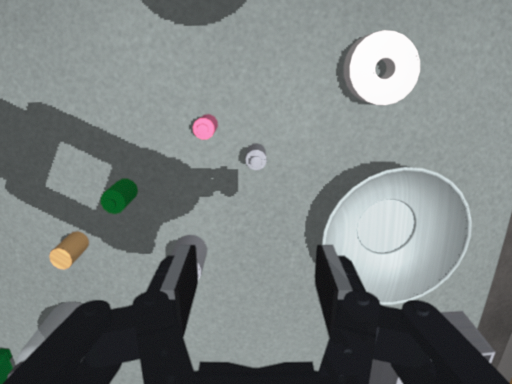

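View pics/s6.png

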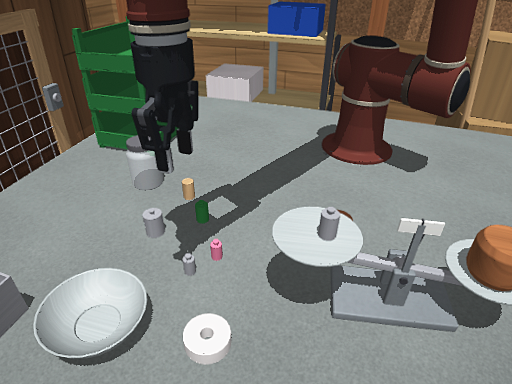

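Weight_100 is at wrist (256,160), as predicted, and the placed 200 stands upright at scene (329,222). I check the bowl's clearance before descending.

```bash
python3 - <<'E'
from h import *
f=grab_frame("scene");s=grab_frame("side");w=grab_frame("wrist")
print(tri(f,(92,311),s,(438,262)),tri(s,(438,262),w,(397,236)))
for z in (.05,.07): print(z,[plane(w,*p,z)[:2].round(3) for p in ((323,237),(345,195),(397,168))])
E
```

```text
(array([ 0.78294951, -0.34813068,  0.03089887]), np.float64(0.0012477358132144598)) (array([ 0.78780723, -0.34522292,  0.02942263]), np.float64(0.006151358136965607))
0.05 [array([ 0.701, -0.337]), array([ 0.72 , -0.289]), array([ 0.771, -0.261])]
0.07 [array([ 0.697, -0.326]), array([ 0.715, -0.282]), array([ 0.762, -0.255])]
```

The bowl rim is at least 85 mm from weight_100, so it is clear. I descend.

```bash
python3 -m crank '[[[0.2,0.1,5,0,0],[0.2,0,5,0,0],[0.2,0,5,0,0],[0.2,0,4,0,0],[0.2,0,2,0,0],[0.2,0,0.7,0,0],[0.2,0,0,0,0],[0.2,0,0,0,0]]]'
python3 - <<'E'
from h import *
f=grab_frame("side");crop(f["frame"],250,160,150,110,5,"pics/s7.png")
E
```

```text
time: 11.45
tool_pos: [0.6315, -0.2572, 0.0137]
tool_rot: [-0.5, 0.5, -0.499, 0.501]
contact_force: [0.9, 0.2, 0.5]
gripper_width: 0.604
```

View pics/s7.png

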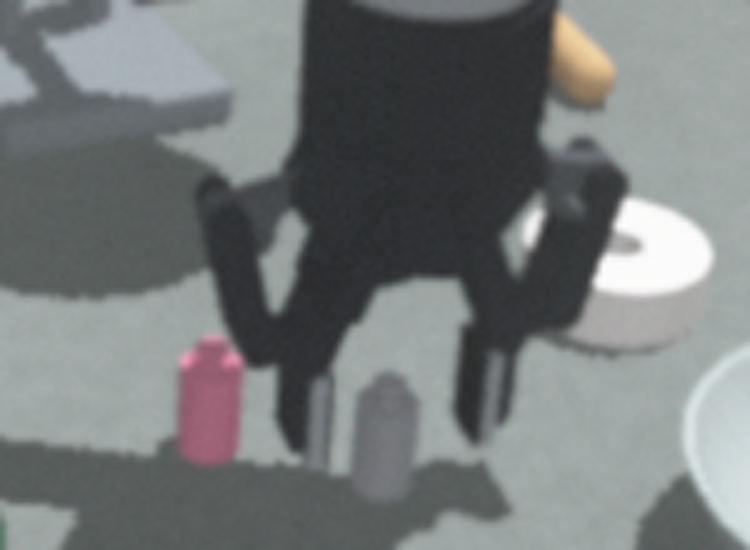

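Weight_100 is between the pads, slightly toward the left one, and pink is outside the fingers. I shift 1.5 mm and close gently.

```bash
python3 -m crank '[[[0.2,-0.1,0.2,-0.2,0],[0,0,0,0,0],[-0.2,0,0,0,0],[-0.4,0,0,0,0],[-0.5,0,0,0,0],[-1,0,0,0,0],[-1,0,0,0,0],[-1,0,0,0,0]]]'
python3 -m crank '[[[-1,0,0,0,0],[-1,0,-1,0,0],[-1,0,-3,0,0],[-1,0,-5,0,0],[-1,0,-5,0,0],[-1,0,-5,0,0],[-1,0,-1.5,0,0],[-1,0,0,0,0]]]'
python3 - <<'E'
from h import *
s=state();print(s["tool_pos"],s["contact_force"])
f=grab_frame("side");cv2.imwrite("pics/s8.png",f["frame"][:,:,::-1])
f=grab_frame("wrist");cv2.imwrite("pics/w8.png",f["frame"][:,:,::-1])
E
```

```text
time: 12.5
tool_pos: [0.6282, -0.2556, 0.0096]
tool_rot: [-0.5, 0.5, -0.5, 0.5]
contact_force: [-0.1, -0.0, 0.8]
gripper_width: 0.224
time: 13.5
tool_pos: [0.6281, -0.2556, 0.2149]
tool_rot: [-0.5, 0.5, -0.5, 0.5]
contact_force: [-0.4, 0.1, -1.9]
gripper_width: 0.224
[ 0.62813424 -0.25557805  0.21488229] [-0.39160005  0.07726873 -1.92202383]
```

View pics/s8.png

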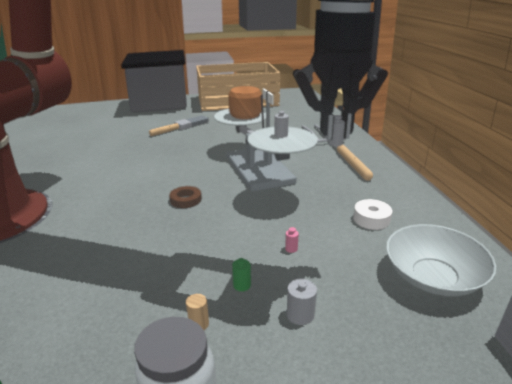

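View pics/w8.png

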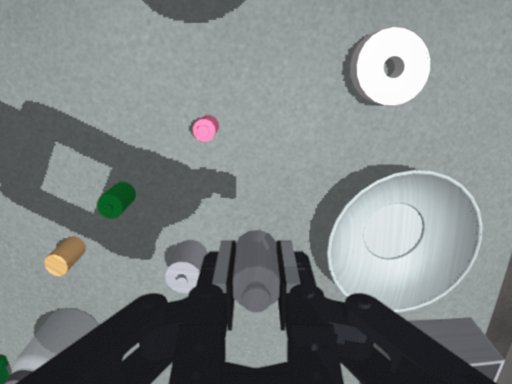

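Weight_100 is held, with its underside 9.6 mm below the TCP. I carry it to the platform spot at (0.606,-0.068), beside the 200.

```bash
python3 -m crank '[[[-1,-1.5,0,-0.2,0],[-1,-3.5,0,-0.4,0],[-1,-4,0,-0.5,0],[-1,-4,0,-0.5,0],[-1,-3.5,0,-0.4,0],[-1,-2.2,0,-0.2,0],[-1,0,0,0,0],[-1,0,0,0,0]]]'
python3 -m crank '[[[-1,0,2,0,0],[-1,0,2,0,0],[-1,0,1,0,0],[-1,0,0,0,0],[-1,0,0,0,0]]]'
python3 - <<'E'
from h import *
f=grab_frame("side");crop(f["frame"],200,60,160,120,5,"pics/s9.png")
f=grab_frame("scene");crop(f["frame"],240,120,180,140,4.4,"pics/s9b.png")
E
```

```text
time: 14.6
tool_pos: [0.6059, -0.069, 0.2139]
tool_rot: [-0.5, 0.5, -0.5, 0.5]
contact_force: [0.1, 0.4, -1.1]
gripper_width: 0.224
time: 15.22
tool_pos: [0.6064, -0.0686, 0.1648]
tool_rot: [-0.5, 0.5, -0.5, 0.5]
contact_force: [0.2, 0.4, -0.8]
gripper_width: 0.224
```

View pics/s9.png

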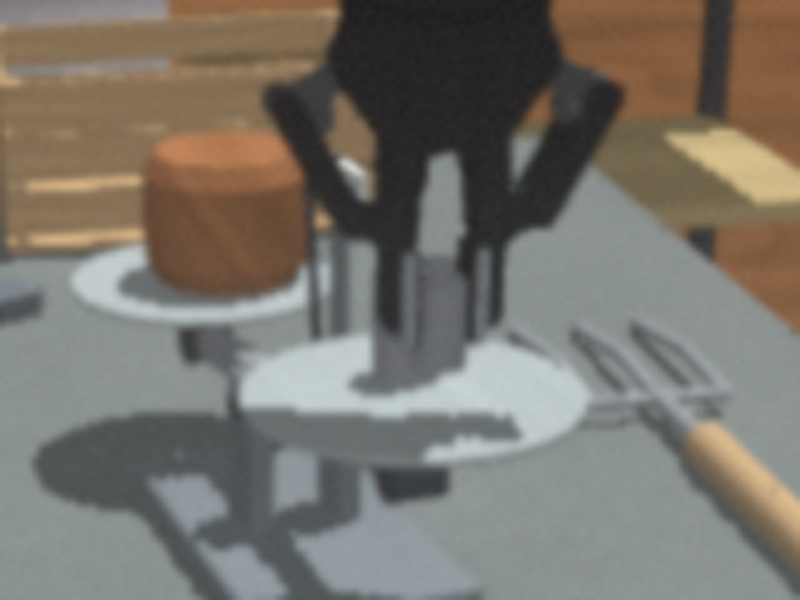

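View pics/s9b.png

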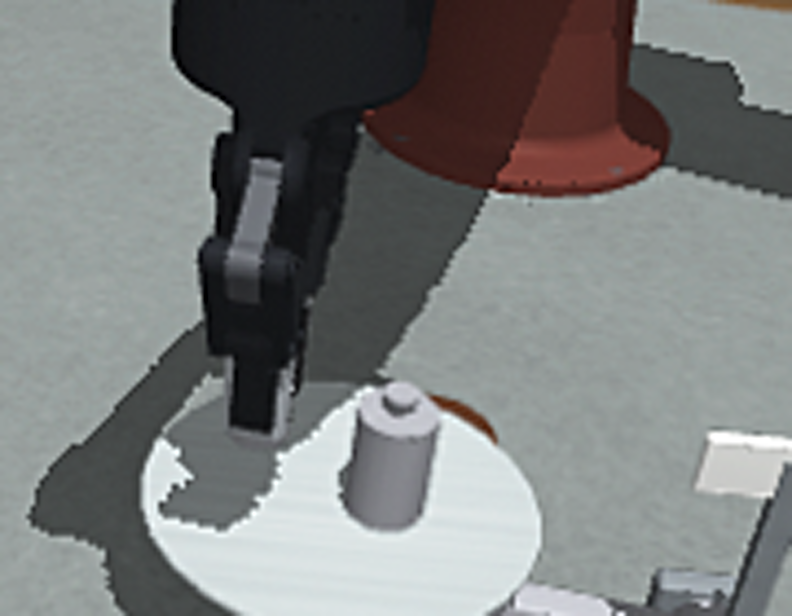

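The 100 hangs left of the 200 with a clear gap, and the 200 is upright. I lower it gently.

```bash
python3 -m crank '[[[-1,0,1,0,0],[-1,0,0.7,0,0],[-1,0,0.3,0,0],[-1,0,0,0,0],[-1,0,0,0,0]]]'
python3 -m crank '[[[-1,0,0.1,0,0],[-1,0,0,0,0],[-1,0,0,0,0]]]'
```

```text
time: 15.95
tool_pos: [0.6061, -0.0685, 0.1445]
tool_rot: [-0.5, 0.5, -0.5, 0.5]
contact_force: [-0.1, -0.7, -1.1]
gripper_width: 0.222
time: 16.32
tool_pos: [0.606, -0.0685, 0.1434]
tool_rot: [-0.5, 0.5, -0.5, 0.5]
contact_force: [0.2, 0.2, -1.5]
gripper_width: 0.229
```

```bash
python3 -m crank '[[[-1,0,0.1,0,0],[-1,0,0,0,0],[-1,0,0,0,0]]]'
```

```text
time: 16.7
tool_pos: [0.606, -0.0685, 0.1424]
tool_rot: [-0.5, 0.5, -0.5, 0.5]
contact_force: [-0.0, 0.3, -1.0]
gripper_width: 0.221
```

```bash
python3 -m crank '[[[-1,0,0.1,0,0],[-1,0,0,0,0],[-1,0,0,0,0]]]'
python3 - <<'E'
from h import *
f=grab_frame("scene");crop(f["frame"],240,160,130,100,6,"pics/s10b.png")
f=grab_frame("side");crop(f["frame"],200,60,160,120,5,"pics/s10.png")
E
```

```text
time: 17.08
tool_pos: [0.606, -0.0685, 0.1413]
tool_rot: [-0.5, 0.5, -0.5, 0.5]
contact_force: [0.4, -0.1, -0.9]
gripper_width: 0.225
```

View pics/s10.png

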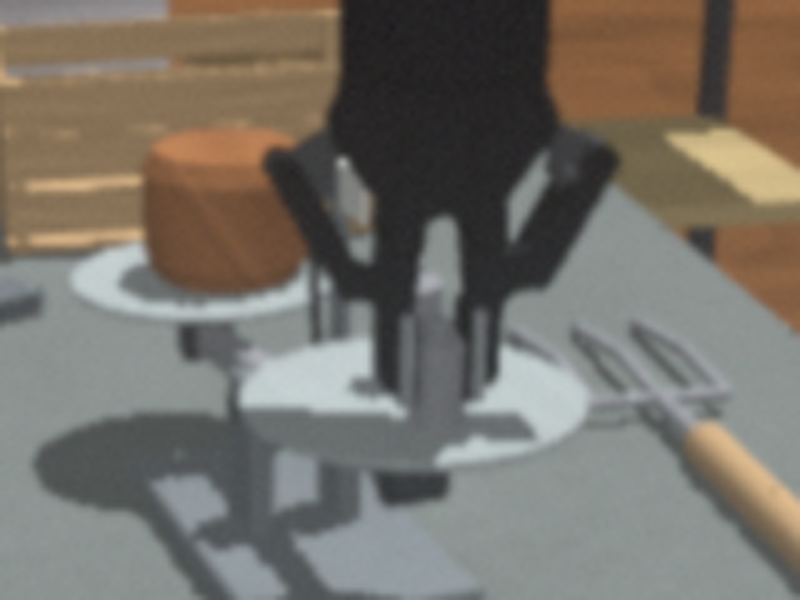

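View pics/s10b.png

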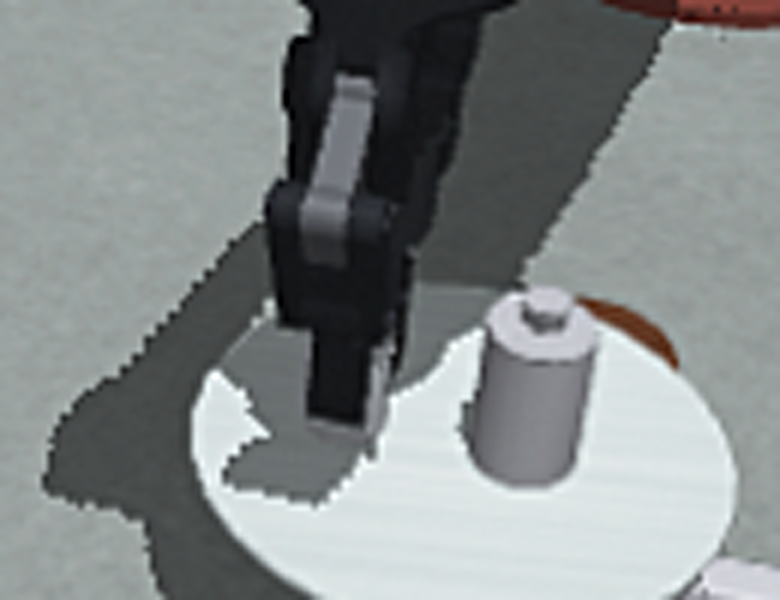

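The force can't show contact clearly here, because the platform yields with about 1 N now. By height, though, the underside is at about 132 mm, which is in contact or within 1 mm. I lower one more mm and release slowly.

```bash
python3 -m crank '[[[-1,0,0.1,0,0],[-1,0,0,0,0],[-0.5,0,0,0,0],[-0.45,0,0,0,0],[-0.35,0,0,0,0],[-0.2,0,0,0,0],[0,0,0,0,0],[0.2,0,0,0,0]]]'
python3 - <<'E'
from h import *
f=grab_frame("scene");crop(f["frame"],240,160,130,100,6,"pics/s11b.png")
f=grab_frame("side");crop(f["frame"],200,60,160,120,5,"pics/s11.png")
E
```

```text
time: 18.18
tool_pos: [0.606, -0.0685, 0.1403]
tool_rot: [0.5, -0.5, 0.5, -0.5]
contact_force: [0.3, -0.1, 0.7]
gripper_width: 0.599
```

View pics/s11.png

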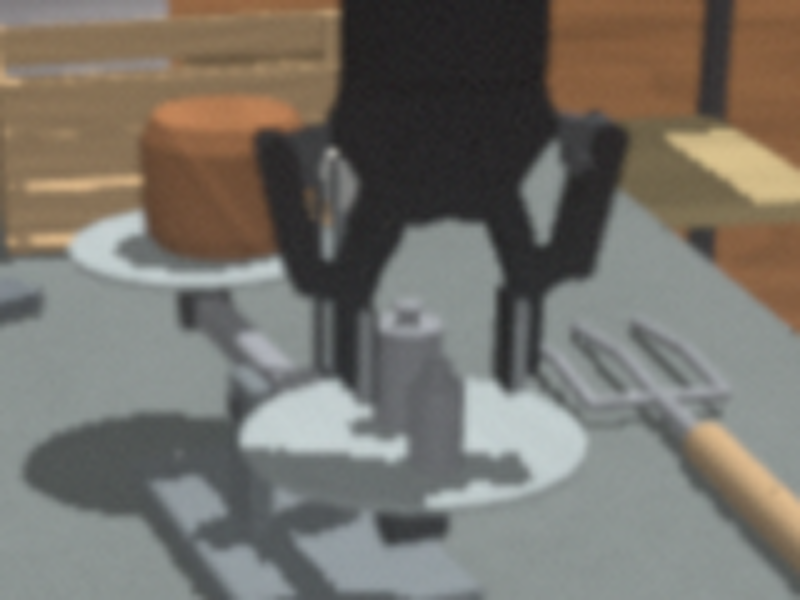

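View pics/s11b.png

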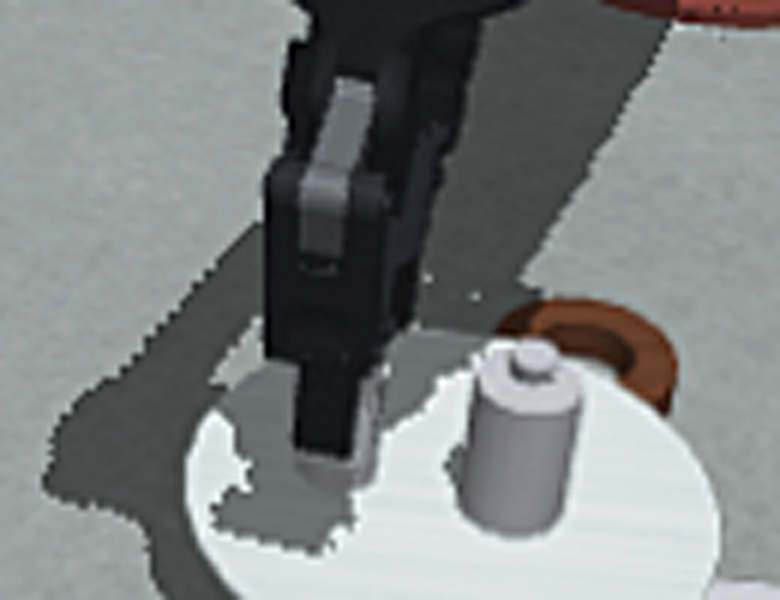

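The platform is sinking with both weights upright, and the fingers are clear. I raise straight up and let it settle.

```bash
python3 -m crank '[[[0.2,0,-1,0,0],[0.2,0,-3,0,0],[0.2,0,-5,0,0],[0.2,0,-4,0,0],[0.2,0,0,0,0],[0.2,0,0,0,0],[0.2,0,0,0,0],[0.2,0,0,0,0]]]'
python3 -m crank '[[[0.2,5,0,0,0],[0.2,5,0,0,0],[0.2,3,0,0,0],[0.2,0,0,0,0],[0.2,0,0,0,0],[0.2,0,0,0,0],[0.2,0,0,0,0],[0.2,0,0,0,0]]]'
python3 -m crank '[[[0.2,0,0,0,0],[0.2,0,0,0,0],[0.2,0,0,0,0],[0.2,0,0,0,0],[0.2,0,0,0,0],[0.2,0,0,0,0],[0.2,0,0,0,0],[0.2,0,0,0,0]]]'
python3 - <<'E'
from h import *
import pickle
a={n:grab_frame(n) for n in("scene","side")};pickle.dump(a,open("f1.pkl","wb"))
cv2.imwrite("pics/s12b.png",a["scene"]["frame"][:,:,::-1])
crop(a["side"]["frame"],200,60,160,120,5,"pics/s12.png")
E
```

```text
time: 19.27
tool_pos: [0.6054, -0.0684, 0.2687]
tool_rot: [0.499, -0.5, 0.501, -0.499]
contact_force: [-0.2, -0.9, -0.6]
gripper_width: 0.6
time: 20.27
tool_pos: [0.6061, -0.1979, 0.2704]
tool_rot: [0.5, -0.5, 0.5, -0.5]
contact_force: [-0.1, -0.3, -0.4]
gripper_width: 0.598
time: 21.28
tool_pos: [0.606, -0.1985, 0.2703]
tool_rot: [-0.5, 0.5, -0.5, 0.5]
contact_force: [0.3, 1.1, 0.4]
gripper_width: 0.601
```

View pics/s12.png

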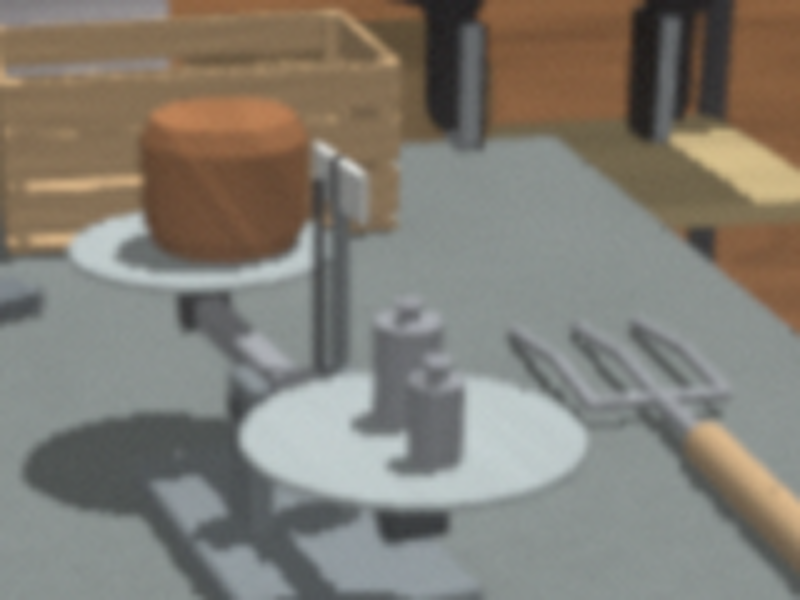

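View pics/s12b.png

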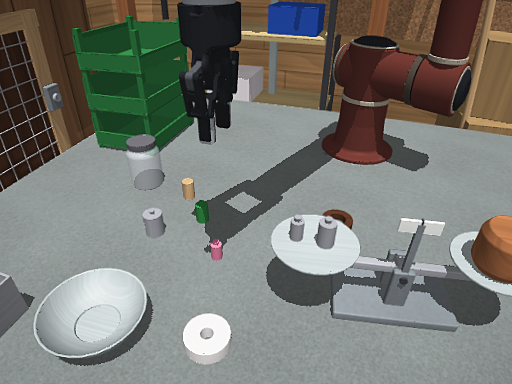

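Both weights stand upright: the 200 at scene (327,233), the 100 at (297,229). I check the platform height and that it is at rest.

```bash
python3 -m crank '[[[0.2,0,0,0,0],[0.2,0,0,0,0],[0.2,0,0,0,0],[0.2,0,0,0,0]]]'
python3 - <<'E'
from h import *
import pickle
f0=pickle.load(open("f0.pkl","rb"));f1=pickle.load(open("f1.pkl","rb"))
f2={n:grab_frame(n) for n in("scene","side")}
for n,(x,y,w,h) in (("scene",(255,190,112,85)),("side",(205,70,170,100))):
    d=np.abs(f1[n]["frame"][y:y+h,x:x+w].astype(int)-f2[n]["frame"][y:y+h,x:x+w]).max(2);print(n,"moved px",(d>40).sum())
# column brightness edges of pans in the side view
def edges(f,u,r0,r1):
    g=f["frame"][r0:r1,u-1:u+2].astype(float).mean((1,2));d=np.diff(g);return r0+.5+np.argmax(d),r0+.5+np.argmin(d)
s0,s2=f0["side"],f2["side"]
for u in (305,310): print("right pan rows side",edges(s0,u,110,168),edges(s2,u,125,172))
for u in (218,222,226): print("left pan rows side",edges(s0,u,95,135),edges(s2,u,95,135))
# predicted rows of right pan back/front top edge for heights
for z in (.097,.115,.133):
    print(z,"back",proj(s2,[.605+.07*.18,-.037+.07*.983,z]).round(1),"L",proj(s2,[.605-.07,-.037,z]).round(1),"front",proj(s2,[.605-.0126,-.037-.0688,z]).round(1))
crop(f2["scene"]["frame"],262,195,120,95,6.3,"pics/s13.png")
E
```

```text
time: 21.88
tool_pos: [0.606, -0.1985, 0.2703]
tool_rot: [-0.5, 0.5, -0.5, 0.5]
contact_force: [-0.3, 0.3, -1.3]
gripper_width: 0.603
scene moved px 0
side moved px 0
right pan rows side (np.float64(129.5), np.float64(148.5)) (np.float64(137.5), np.float64(157.5))
right pan rows side (np.float64(132.5), np.float64(147.5)) (np.float64(139.5), np.float64(155.5))
left pan rows side (np.float64(111.5), np.float64(97.5)) (np.float64(104.5), np.float64(97.5))
left pan rows side (np.float64(109.5), np.float64(107.5)) (np.float64(103.5), np.float64(115.5))
left pan rows side (np.float64(119.5), np.float64(113.5)) (np.float64(102.5), np.float64(107.5))
0.097 back [279.9 141.4] L [248. 157.] front [284.3 169. ]
0.115 back [280.  133.6] L [247.8 148.7] front [284.5 160.2]
0.133 back [280.1 125.8] L [247.7 140.3] front [284.7 151.3]
```

View pics/s13.png

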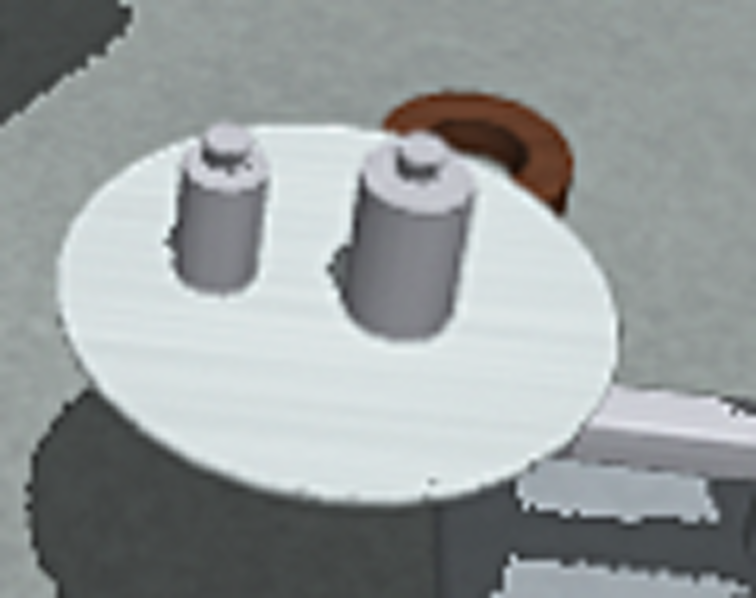

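The platform dropped about 8 px in the side view. An 18 mm drop to the level height of 115 mm predicts about 8 px, and a drop to the lower stop would be about 16 px. It is at rest. I hand in.

```bash
python3 -c "
from plant import *
print(job_done())"
```

```text
the job is handed in; nothing more can be done
None
```

I stood the 200 g weight upright on the empty platform first, then the 100 g weight beside it. I then backed the gripper about 13 cm away and handed the job in at about 22 s.

**Final checks:**
- **Upright:** both weights stand upright on the disc.
- **Level:** the platform sank about 8 px in the side view. That fits the 18 mm drop to the level height of 115 mm; the lower stop would be about 16 px. The left platform rose to match by eye, though my edge measurement on it was too noisy to use.
- **At rest:** pictures about 0.6 s apart showed no movement.
- **Left alone:** the 500 g weight, the pink and green look-alikes and the peg appear unmoved.

**Uncertain:** the force reading did not clearly show when the 100 g weight touched down, because the platform yields at about 1 N by then. I set it down by height, and the pictures confirmed it settled.

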